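# Aim the range sensor at its reference post and lock it

## Robot

A 7-joint arm with a two-finger parallel gripper is mounted at the origin on the work surface. World frame = base frame: x ahead of the robot, y to its left, z up, the work surface at z = 0. Lengths are in mm, angles in rad, forces in N, time in s.
With the tool pointing down it reaches from about 400 to 875 mm from the base axis. Payload 19.3 kg.
Tool frame: the origin (TCP) lies on the centre line of the jaws, within the pads' length; the fingertips stand 8 mm ahead of it and the grasp point (between the pads) lies 11 mm behind it; z points along the fingers, y is the line along which they close (so a half turn about z gives the same grasp; the last joint's range is limited). The gripper opens to 85 mm and grips with 20 to 120 N. Pads are 22 mm wide; open, the fingers measure 114 mm over their backs; the gripper's body (76 mm by 85 mm) begins 54 mm behind the grasp point. The pads swing forward as they close: fully open they stand 13 mm farther back than shut.
Start: joints at [-0.07, 0.521, -0.036, 1.599, 0.021, 1.021, -0.113], TCP at [624.992, -0.025, 239.291] pointing down, gripper open.
Joint ranges: [-2.91, 2.91], [-0.3, 2.13], [-1.5, 1.42], [0.17, 2.43], [-1.26, 4.41], [0.16, 1.93], [-2.52, 2.52]. Speed limits (rad/s): [1.89, 1.89, 2.39, 2.39, 3.01, 3.01, 3.01].

## Interface

Orientations are given as a unit quaternion [x, y, z, w].
In Python, from plant import robot gives the robot as it stands. The module is installed in compiled form; this text tells all that it offers.
- The arm moves only by the tool jog_arm, never from a script. Its argument "series" is a list that holds one entry, the list of rows, each a list of 6 numbers: the shift along the tool's x, y, z scaled (see below), then the turn, a rotation vector about the tool's x, y, z scaled (see below). A call has 1 to 20 rows; each row shifts and turns the commanded pose from where the row before left it, along the tool's axes as they then stand; what a row does not reach is not made up. The controller multiplies each number of a shift by 0.025 m and each number of a turn by 4 degrees. A row lasts 1/12 s, in which the tool goes at most 41.7 mm and 7.16 degrees, less where a joint would pass 70% of its speed; a pose out of reach is approached as far as the arm can. A call with a number of a shift or a turn outside -1 to 1 is refused whole. A call with a gripper value outside its range is refused whole. "fingers" is the opening, from -1 (shut) to 1 (fully open), set as the call begins (left out, the last holds). The fingers move at their own pace and stop on an object; the grip force is fixed at half the most. Time passes only in rows, so rows that do not move let the fingers close. It gives the time, the measured TCP pose, the force, the opening and the grip force at its end, in the units of the state.
- robot.get_obs(): the state, without advancing time (a new reading comes with each control period).
- robot.read_camera(name): name is "scene" or "side" or "wrist"; returns (picture, depth): 420x560x3 uint8, red, green, blue; 420x560 float32, mm along the optical axis (not along the pixel's ray), 0 where there is no reading.
- robot.camera_info(name): a dict with "fov_y" (degrees; the focal length in pixels is half the picture's height over the tangent of half this angle, whatever the lens; pixels are square), "cx", "cy" (the principal point, pixels), "R" (3x3) and "t" (3): a world point X has camera coordinates R X + t. Camera axes: x right, y down, z forward; pixel columns grow to the right and rows downward; lengths in mm; the calibration is good to about 2 mm. A picture is of the moment at which its call begins: read the wrist's pose just before it. camera_info takes no time and is no camera call; for the wrist camera it gives the pose at the moment of the call.
- robot.sign_off(): hands the job in; it is judged then, once.
Trained networks look in the newest picture that a camera, given by its name, has taken for a name from the list of things; names that differ only in an ending like _2 or _b are one class to them, and where a whole thing is asked for, a point or a joint stands for the part that bears it (a point fixed in the world has none). Each returns a list of dicts, best first, with "score" (0 to 1); they miss things now and then, are a little off and sometimes report something else, mostly with a low value. They report only what shows in the picture. A call takes as long as a camera call. They do not tell look-alikes from the thing itself.
- robot.look_for(name, camera): "centre" ([column, row] in pixels, amid what is visible of it).
- robot.outline_of(name, camera): "pixels" (420x560 bool, what is visible of it) and "centre" ([column, row] in pixels, amid what is visible of it).
The state is a dict: "clock": time; "joint_positions": joint angles; "dq": joint speeds; "joint_torque": joint torques, N m; "eef_pos": TCP position; "orientation": TCP orientation; "wrist_force": force on the tool from outside, world axes, zero at the start; "torque": the same for the moment, N m; "finger_gap": opening from 0.0 (shut) to 1.0 (fully open); "finger_force": force on a finger pad.
Only numpy, scipy, OpenCV 4.12 (cv2) and the standard library are available. Lean on these libraries where they do the work, as an engineer would, in place of code of your own. Each camera call takes 0.05 s, during which the arm holds its last target. There are 200 camera calls.

## Task

Calibrate the home-built range sensor: with a fingertip, gently push its swivelling arm sideways until the sensor head points straight at the middle of the ball on the reference post, and take the finger away. Then push the small lock lever on the same stand round until it rests against its stop pin, with the sensor still aimed. Grip nothing, and leave the post and everything else on the desk where they stand.

Things in the scene. Friction and masses are not known exactly. Their poses are not given: they have to be found in the camera images.
- pan_stand: Fixed stand: aluminium plate 195 x 156 x 10 mm (117 mm behind to 78 mm ahead of the origin) with a black round column, radius 34 mm, 89 mm tall, carrying the swivelling sensor arm, and towards the robot a thin dark post with the lock lever. Origin on the desk under the column's axis; +x is the arm's direction at joint 0, -x (lever side) faces the robot, z up.
- pan_arm (a joint): Sensor arm's angle about the column's vertical axis, rad: 0 along the stand's +x, growing counterclockwise from above, stops at -1.8 and 1.8, begins within 0.4 of 0. Light friction (0.12 N m, 1.5 N at 85 mm out); stays where left. The arm is a level aluminium bar 18 mm wide, 14 mm thick, underside 103 mm above the desk, from the axis to the sensor head.
- pan_axis (a point): Point on the sensor arm's turning axis, 110 mm above the desk. A hub disc of radius 32 mm surrounds it, top 103 mm above the desk.
- sensor_head (a point): Middle of the sensor head, 120 mm out from the axis, 110 mm above the desk: a black box 24 mm along the arm, 50 mm across, 30 mm high, two round eyes on its outer face. It points outward along the line from the axis through this point (its own +x).
- ref_post: Reference post, loose among other things beyond the stand: round dark foot of 60 mm diameter, 12 mm high, steel rod of 10 mm diameter, grey ball of 36 mm diameter on top; 128 mm tall, about 0.4 kg. Origin under the foot. It stands 0.21 to 0.26 m from the arm's axis, 30 to 80 degrees to the left or right of the stand's +x.
- ball (a point): Centre of the ball on the reference post, 110 mm above the desk, the height of the sensor.
- lock_lever (a joint): Lock lever's angle about its vertical pivot, rad: 0 (open) points along the stand's -x, to the robot; grows clockwise from above, swinging to the stand's +y, up to a stop at 1.4 (locked) where it rests on an upright pin. Begins at 0 to 0.4; light friction (0.08 N m), stays where left. Flat steel bar 14 mm wide, 12 mm thick, underside 78 mm above the desk; pushed on the flank away from the pin.
- lock_pivot (a point): Point on the lever's pivot axis, 80 mm from the arm's axis on the stand's -x side, 84 mm above the desk.
- lever_tip (a point): Point 73 mm out from the pivot at the lever's rounded end (18 mm wide; it ends 82 mm out), 84 mm above the desk. The stop pin, 10 mm in diameter and 95 mm tall, stands 56 mm from the pivot.
- can: Bystander: closed pale can 56 mm in diameter, 110 mm tall; origin under its centre.
- jar: Bystander: jar with a black lid, 66 mm in diameter, 85 mm tall; origin under its centre.
- glue: Bystander: slim bottle with a narrow neck, 44 mm in diameter, 120 mm tall; origin under its centre.
- mug: Bystander: white mug 80 mm in diameter, 90 mm tall; origin under its centre.
- screwdriver: Bystander: screwdriver lying at the left; origin under its middle, along its x.
- wrench: Bystander: wrench lying at the right; origin under its middle, along its x.
- drill: Bystander: cordless drill standing on its battery at the right, 200 mm tall; origin under the battery.
Things that resemble listed ones, but are neither listed nor needed, are in the scene too. Leave any purple, turquoise or yellow look-alike of the ref_post alone.

How it is judged:
By the outcome, as a careful person would: the job done as asked, in the order asked, and still so for the second after the job is handed in, with the robot touching nothing.
It also fails if it takes over 54 s, if anything falls off the work surface, if the arm or the gripper's body presses on something with over 40 N, if the wrist force passes 120 N, or if a joint passes its speed limit or range.

## Working session

There is one attempt and no reset: what is moved stays moved. The work goes in short steps, Python scripts to look and compute and a tool call to move; the robot and the scene stay as the last step left them, time stands still between calls to the robot, and variables do not carry over. Pictures are saved under pics/ and viewed, at most 10 in all, crops included, and the job is handed in when it is done.

Besides the shell and the picture viewer there is one more tool, called after ">>>" as a command line: name --argument value ..., lists and objects as JSON in quotes. jog_arm: Moves the arm, as the interface text tells. Its arguments: {"type":"object","properties":{"series":{"type":"array"},"fingers":{"type":"number"}},"required":["series"]}

```bash
mkdir -p pics
cat > h.py <<'E'
import numpy as np, cv2
from plant import robot
def K(n):
    i=robot.camera_info(n); f=210/np.tan(np.radians(i["fov_y"])/2)
    return f,i["cx"],i["cy"],np.array(i["R"]),np.array(i["t"])
def onplane(n,px,z):
    f,cx,cy,R,t=K(n); d=R.T@np.array([(px[0]-cx)/f,(px[1]-cy)/f,1]); o=-R.T@t
    return o+d*(z-o[2])/d[2]
def cloud(n,depth):
    f,cx,cy,R,t=K(n); v,u=np.mgrid[0:420,0:560]
    P=np.stack([(u-cx)/f*depth,(v-cy)/f*depth,depth],-1)
    return (P-t)@R
def proj(n,X):
    f,cx,cy,R,t=K(n); c=R@np.array(X,float)+t; return [f*c[0]/c[2]+cx,f*c[1]/c[2]+cy]
E
python3 - <<'E'
from h import *
o=robot.get_obs(); print(o["clock"],o["eef_pos"],o["orientation"])
ims=[]
for n in("scene","side"):
    im,d=robot.read_camera(n); np.savez(f"{n}.npz",im=im,d=d); cv2.imwrite(f"pics/{n}0.png",im[...,::-1])
    print(n,K(n)[3:])
    for k,z in(("pan_axis",110),("sensor_head",110),("ball",110),("ref_post",60),("lock_pivot",84),("lever_tip",84),("pan_stand",10)):
        for r in robot.look_for(k,n)[:4]: print(k,np.round(r["score"],2),np.round(r["centre"]),np.round(onplane(n,r["centre"],z)))
print(robot.get_obs()["clock"])
E
```

```text
0.0 [ 6.24679724e+02 -3.27450487e-02  2.38763862e+02] [ 7.07106896e-01  7.07106452e-01 -4.18288381e-04 -3.58429776e-04]
scene (array([[-0.68085367,  0.73224149, -0.0161454 ],
       [ 0.43505194,  0.38659027, -0.81318988],
       [-0.58920972, -0.5606874 , -0.58177449]]), array([ 435.25084542, -149.57879969, 1678.04510901]))
pan_axis 0.65 [322. 250.] [623. 128. 110.]
pan_axis 0.43 [158. 147.] [ 577. -539.  110.]
sensor_head 0.9 [308. 237.] [611.  75. 110.]
ball 0.97 [309. 329.] [821. 256. 110.]
ball 0.76 [336. 356.] [838. 333. 110.]
ball 0.62 [264. 306.] [835. 150. 110.]
ball 0.58 [383. 365.] [798. 403. 110.]
ref_post 0.91 [306. 325.] [782. 216.  60.]
ref_post 0.86 [263. 301.] [792. 106.  60.]
ref_post 0.81 [384. 368.] [767. 392.  60.]
ref_post 0.8 [337. 356.] [802. 309.  60.]
lock_pivot 0.6 [326. 250.] [593. 115.  84.]
lever_tip 0.67 [349. 212.] [438.  67.  84.]
pan_stand 0.9 [324. 252.] [531.  64.  10.]
side (array([[ 0.9978026 , -0.06588629, -0.00699841],
       [-0.05527841, -0.76958197, -0.63615083],
       [ 0.03652777,  0.63513981, -0.77153298]]), array([-567.70643258,   51.08883633, 1195.37551547]))
pan_axis 0.79 [267. 194.] [541.  -3. 110.]
pan_axis 0.23 [299. 246.] [ 611. -184.  110.]
sensor_head 0.77 [282. 176.] [588.  65. 110.]
ball 0.71 [335. 129.] [773. 263. 110.]
ball 0.62 [328. 161.] [731. 119. 110.]
ball 0.58 [325. 111.] [754. 361. 110.]
ball 0.57 [341. 188.] [749.   7. 110.]
ref_post 0.74 [330. 162.] [747. 164.  60.]
ref_post 0.7 [322. 113.] [753. 414.  60.]
ref_post 0.69 [337. 129.] [795. 323.  60.]
ref_post 0.58 [342. 187.] [766.  53.  60.]
lock_pivot 0.95 [268. 195.] [545.  17.  84.]
lock_pivot 0.4 [330. 163.] [741. 136.  84.]
lock_pivot 0.4 [331. 228.] [ 706. -114.   84.]
lever_tip 0.48 [237. 182.] [455.  77.  84.]
pan_stand 0.84 [266. 197.] [539.  76.  10.]
0.8
```

View pics/scene0.png

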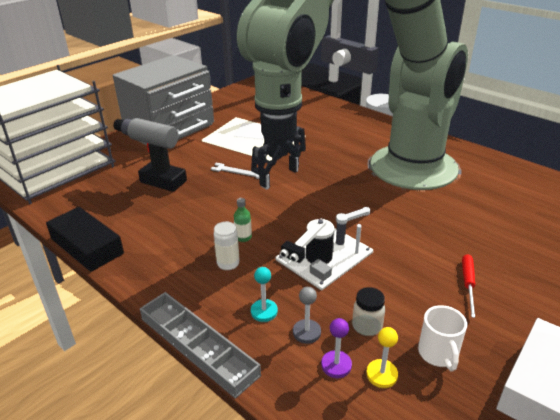

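View pics/side0.png

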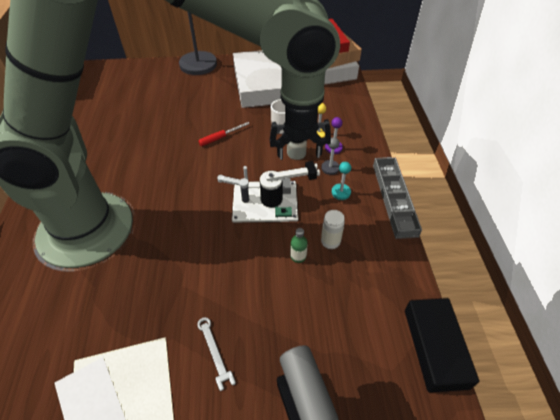

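Run:
```python
from h import *
for n in("scene","side"):
    z=np.load(n+".npz"); P=cloud(n,z["d"]); f,cx,cy,R,t=K(n); print(n,f,cx,cy)
    for v,u in ((400,100),(300,450),(200,300),(250,320)): print(u,v,P[v,u].round())
```

```text
scene 526.9876199130435 276.3109662604421 212.94276323353347
100 400 [ 966. -560. -743.]
450 300 [468. 376.   4.]
300 200 [ 381. -146.   -3.]
320 250 [577.  85.  56.]
side 405.08353880940933 277.4869598084336 210.9279011758288
100 400 [ 147. -487.    4.]
450 300 [1363.   58. -753.]
300 200 [643.  62.   3.]
320 250 [ 680. -128.    3.]
```

Run:
```python
from h import *
n="scene"; z=np.load(n+".npz"); P=cloud(n,z["d"])
def show(u,v,w=2):
    q=P[v-w:v+w+1,u-w:u+w+1].reshape(-1,3); print(n,u,v,np.median(q,0).round(),q.min(0).round(),q.max(0).round())
for u,v in((308,296),(307,331),(262,275),(339,328),(387,338),(320,222),(292,252),(365,212),(340,218),(359,230),(369,300),(227,233)): show(u,v)
n="side"; z=np.load(n+".npz"); P=cloud(n,z["d"])
for u,v in((331,167),(344,167),(336,122),(270,177),(310,171),(224,179),(244,185),(245,172),(296,152),(333,217)): show(u,v)
# stand region: points by height, both
for n,(u0,u1,v0,v1) in(("scene",(270,380,200,285)),("side",(212,322,160,225))):
    z=np.load(n+".npz"); P=cloud(n,z["d"])[v0:v1,u0:u1].reshape(-1,3)
    for a,b in((5,16),(70,96),(98,112),(112,122),(122,132)):
        q=P[(P[:,2]>a)&(P[:,2]<b)&(P[:,0]<760)]; print(n,a,b,len(q),q.mean(0).round(),q.min(0).round(),q.max(0).round())
# top-down height map 2mm/px
H=np.zeros((300,320,3),np.uint8)
for n,c in(("scene",1),("side",2)):
    z=np.load(n+".npz"); P=cloud(n,z["d"]); 
    s=(P[...,2]>6)&(P[...,2]<135)&(P[...,0]>350)&(P[...,0]<950)&(P[...,1]>-250)&(P[...,1]<380)
    q=P[s]; col=z["im"][s][:,::-1]; i=np.argsort(q[:,2]); q=q[i];col=col[i]
    M=np.zeros((600,640,3),np.uint8); M[(949-q[:,0]).astype(int),(380-q[:,1]).astype(int)]=col
    cv2.imwrite(f"top_{n}.png",cv2.dilate(M,np.ones((3,3))))
cv2.imwrite("pics/top.png",np.hstack([cv2.imread("top_scene.png")[100:,100:500],cv2.imread("top_side.png")[100:,100:500]]))
```

```text
scene 308 296 [765. 205. 121.] [759. 201. 117.] [770. 209. 126.]
scene 307 331 [760. 201.  13.] [754. 195.  10.] [766. 209.  17.]
scene 262 275 [782.  95. 121.] [777.  87. 116.] [787. 100. 126.]
scene 339 328 [792. 303. 122.] [787. 297. 119.] [797. 306. 126.]
scene 387 338 [752. 380. 122.] [747. 376. 118.] [756. 385. 126.]
scene 320 222 [556.  67. 119.] [550.  59. 116.] [566.  73. 123.]
scene 292 252 [683.  90. 119.] [679.  83. 111.] [689.  99. 126.]
scene 365 212 [412.  97.  87.] [408.  91.  77.] [421. 102.  92.]
scene 340 218 [482.  70.  92.] [473.  62.  86.] [487.  79.  95.]
scene 359 230 [479. 126.  80.] [378.  68.  -1.] [486. 131.  89.]
scene 369 300 [662. 282.  85.] [654. 276.  82.] [671. 290.  87.]
scene 227 233 [722. -77. 108.] [717. -85. 103.] [730. -72. 113.]
side 331 167 [758. 187.  15.] [750. 175.  11.] [766. 196.  24.]
side 344 167 [768.  75. 125.] [762.  68. 117.] [774.  80. 130.]
side 336 122 [778. 283. 123.] [771. 276. 114.] [784. 289. 129.]
side 270 177 [552.  57. 117.] [546.  52. 108.] [558.  63. 124.]
side 310 171 [667.  64. 127.] [662.  53. 117.] [674.  75. 132.]

[... 306 characters left out ...]
108.] [717. -88. 115.]
scene 5 16 1578 [542.  95.  10.] [ 250. -178.    5.] [635. 155.  16.]
scene 70 96 537 [500.  86.  85.] [393.  40.  70.] [680. 131.  96.]
scene 98 112 356 [595.  79. 105.] [520.  33.  98.] [695. 110. 112.]
scene 112 122 375 [625.  78. 117.] [537.  52. 112.] [697. 109. 122.]
scene 122 132 176 [668.  83. 125.] [548.  57. 122.] [687. 108. 130.]
side 5 16 1813 [522.  60.  11.] [365. -35.   5.] [725. 258.  16.]
side 70 96 391 [491.  62.  87.] [399.  29.  70.] [587. 122.  96.]
side 98 112 276 [571.  58. 106.] [477.  31.  98.] [692. 126. 112.]
side 112 122 289 [616.  68. 118.] [538.  52. 112.] [694. 101. 122.]
side 122 132 128 [658.  78. 126.] [547.  53. 122.] [689. 109. 131.]
```

View pics/top.png

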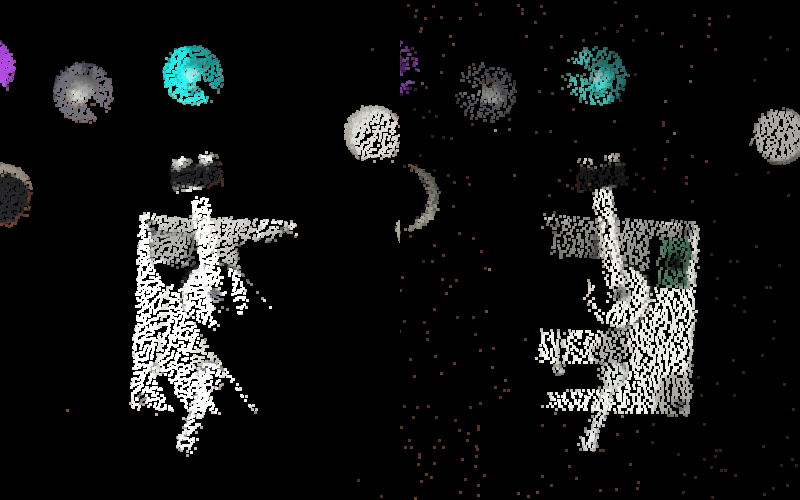

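>>> jog_arm --series '[[[1,0,-1,0,0,0],[1,0,-1,0,0,0],[0.6,0,-1,0,0,0],[0,0,-1,0,0,0],[0,0,-1,0,0,0],[0,0,0,0,0,0],[0,0,0,0,0,0]]]' --fingers -1

```text
clock: 1.38
eef_pos: [625.4, 65.1, 365.5]
orientation: [0.707, 0.707, 0.001, 0.001]
wrist_force: [0.7, -0.3, -0.8]
finger_gap: 0.006
finger_force: 0.0
```

```bash
cat > w.py <<'E'
from h import *
import sys
o=robot.get_obs(); print(o["clock"],o["eef_pos"],o["finger_gap"],o["wrist_force"])
f,cx,cy,R,t=K("wrist"); print("cam",(-R.T@t).round(),R.round(2).tolist(),f)
im,d=robot.read_camera("wrist"); np.savez(f"w{sys.argv[1]}.npz",im=im,d=d,R=R,t=t); cv2.imwrite(f"pics/w{sys.argv[1]}.png",im[...,::-1])
for k,z in(("pan_axis",110),("sensor_head",110),("ball",110),("lock_pivot",84),("lever_tip",84)):
    for r in robot.look_for(k,"wrist")[:4]: print(k,np.round(r["score"],2),np.round(r["centre"]),np.round(onplane("wrist",r["centre"],z)))
E
python3 w.py 1
```

```text
1.3833 [625.36660978  65.0691665  365.45221437] 0.0055887422806041335 [ 0.70726523 -0.28931339 -0.80084021]
cam [624. 142. 501.] [[1.0, 0.0, 0.0], [-0.0, -0.95, 0.3], [0.0, -0.3, -0.95]] 368.218985686323
pan_axis 0.6 [210. 147.] [553.  84. 110.]
sensor_head 0.74 [242. 158.] [587.  71. 110.]
ball 0.89 [391.  38.] [734. 188. 110.]
ball 0.65 [398. 135.] [750.  96. 110.]
lock_pivot 0.78 [211. 145.] [549.  82.  84.]
lever_tip 0.9 [117. 149.] [443.  78.  84.]
lever_tip 0.18 [241. 157.] [583.  68.  84.]
```

View pics/w1.png

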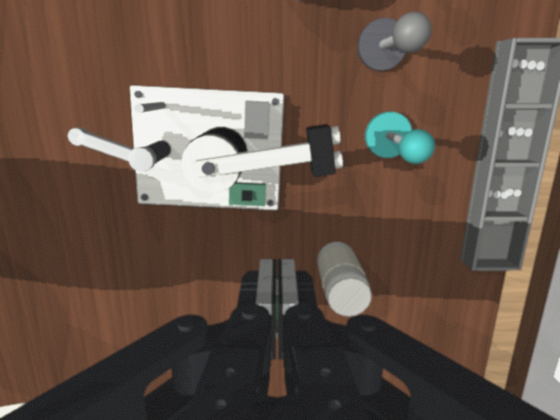

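>>> jog_arm --series '[[[1,0,0,0,0,0],[1,0.6,0,0,0,0],[1,0.6,0,0,0,0],[1,0,0,0,0,0],[0,0,0,0,0,0],[0,0,0,0,0,0]]]'

```text
clock: 2.18
eef_pos: [654.7, 166.4, 363.3]
orientation: [0.706, 0.708, -0.001, -0.0]
wrist_force: [0.4, -0.9, -0.2]
finger_gap: 0.001
finger_force: 0.0
```

```bash
python3 w.py 2
```

```text
2.1833 [654.66630407 166.43398566 363.32060319] 0.000775384825191627 [ 0.40914466 -0.91438088 -0.23756674]
cam [654. 244. 498.] [[1.0, 0.0, -0.0], [0.0, -0.95, 0.3], [-0.0, -0.3, -0.95]] 368.218985686323
pan_axis 0.78 [192. 223.] [558.  97. 110.]
pan_axis 0.44 [224. 244.] [593.  72. 110.]
pan_axis 0.2 [105. 230.] [459.  89. 110.]
sensor_head 0.73 [220. 246.] [588.  69. 110.]
ball 0.89 [372. 213.] [760. 108. 110.]
ball 0.73 [391.  44.] [765. 282. 110.]
ball 0.68 [362. 131.] [743. 199. 110.]
ball 0.24 [8. 7.] [400. 315. 110.]
lock_pivot 0.62 [195. 223.] [556.  88.  84.]
lever_tip 0.64 [106. 231.] [447.  77.  84.]
lever_tip 0.26 [324. 314.] [716. -40.  84.]
```

View pics/w2.png

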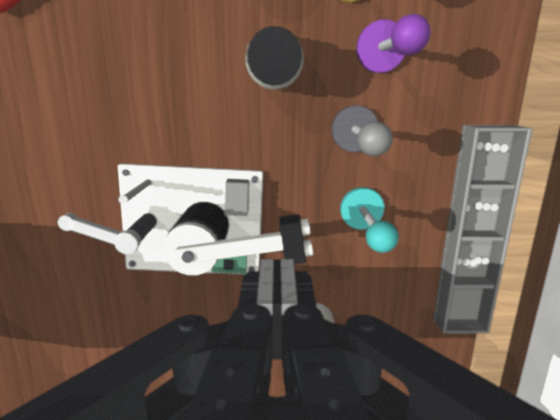

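Run:
```python
from h import *
from scipy.optimize import least_squares
def load(k):
    z=np.load(f"w{k}.npz"); R,t=z["R"],z["t"]; f,cx,cy=K("wrist")[:3]; d=z["d"]
    v,u=np.mgrid[0:420,0:560]; P=(np.stack([(u-cx)/f*d,(v-cy)/f*d,d],-1)-t)@R
    def pl(p,zz):
        r=R.T@np.array([(p[0]-cx)/f,(p[1]-cy)/f,1]); o=-R.T@t; return (o+r*(zz-o[2])/r[2]).round(1)
    return z["im"],P,pl
print(K("wrist")[:3])
pts={1:dict(screw=(208,168),head=(321,150),ball=(411,33),piv=(141,158),tip=(76,136)),2:dict(screw=(188,257),head=(293,239),ball=(374,138),piv=(126,242),tip=(66,223))}
for k in(1,2):
    im,P,pl=load(k)
    for n,zz in(("screw",120),("head",125),("ball",110),("piv",92),("tip",90)):
        p=pts[k][n]; q=P[p[1]-2:p[1]+3,p[0]-2:p[0]+3].reshape(-1,3); print(k,n,pl(p,zz),np.median(q,0).round(1))
    b=pts[k]["ball"]; q=P[max(0,b[1]-25):b[1]+26,b[0]-25:b[0]+26].reshape(-1,3); q=q[(q[:,2]>108)&(q[:,2]<135)]
    r=least_squares(lambda c:np.linalg.norm(q-c,axis=1)-18,[*q.mean(0)[:2],110],loss="soft_l1"); print("sphere",len(q),r.x.round(1),np.abs(r.fun).mean().round(2))
    s=(P[...,2]>112)&(P[...,2]<122)&(P[...,0]>595)&(P[...,0]<660)&(P[...,1]>40)&(P[...,1]<110)
    q=P[s]; a=np.polyfit(q[:,0],q[:,1],1); print("arm line",len(q),a,"y at 557,675",np.polyval(a,[557,675]).round(1))
    s=(P[...,2]>121)&(P[...,2]<130)&(P[...,0]>650)&(P[...,0]<710)&(P[...,1]>40)&(P[...,1]<130); q=P[s]
    (c,wh,an)=cv2.minAreaRect(q[:,:2].astype(np.float32)); print("head",c,wh,an)
    s=(P[...,2]>76)&(P[...,2]<100)&(P[...,0]>370)&(P[...,0]<500)&(P[...,1]>20)&(P[...,1]<160); q=P[s]; print("lever",q.min(0),q.max(0),np.polyfit(q[:,0],q[:,1],1))
    s=(P[...,2]>97)&(P[...,2]<107)&(P[...,0]>500)&(P[...,0]<600)&(P[...,1]>0)&(P[...,1]<110); q=P[s]; print("hub",len(q),cv2.minEnclosingCircle(q[:,:2].astype(np.float32)))
    s=(P[...,2]>6)&(P[...,2]<14)&(P[...,0]>420)&(P[...,0]<660)&(P[...,1]>-40)&(P[...,1]<160); q=P[s]; print("plate",cv2.minAreaRect(q[:,:2].astype(np.float32)))
```

```text
(np.float64(368.218985686323), 276.6608601740451, 206.6451960151725)
1 screw [552.7  63.2 120. ] [553.1  63.4 121.2]
1 head [670.   82.9 125. ] [669.9  83.  125.7]
1 ball [754.9 193.9 110. ] [748.8 191.5 127.2]
1 piv [473.3  68.8  92. ] [473.3  69.   92.5]
1 tip [403.8  92.8  90. ] [403.8  92.9  90.5]
sphere 1241 [754.8 194.7 110.3] 0.47
arm line 1089 [  0.17189139 -32.43670484] y at 557,675 [63.3 83.6]
head (672.46533203125, 81.49512481689453) (27.70304298400879, 50.18156814575195) 8.518575668334961
lever [394.97458104  53.46451019  76.17707208] [486.3219332  127.94013159  97.88024338] [ -0.16468333 156.10276154]
hub 1815 ((558.764404296875, 65.86164093017578), 38.54452133178711)
plate ((532.1357421875, 64.1911392211914), (155.98455810546875, 194.84683227539062), 87.16554260253906)
2 screw [553.4  62.6 120. ] [553.5  63.4 121.4]
2 head [671.3  87.  125. ] [671.2  87.1 125.3]
2 ball [754.8 195.  110. ] [750.1 197.2 127.4]
2 piv [473.2  68.7  92. ] [473.2  68.9  92.5]
2 tip [404.3  92.   90. ] [404.7  92.3  90.6]
sphere 969 [754.8 194.7 110.3] 0.42
arm line 904 [  0.17535042 -33.7345741 ] y at 557,675 [63.9 84.6]
head (670.6589965820312, 81.47772979736328) (23.99200439453125, 50.211463928222656) 8.90687084197998
lever [395.28906313  53.73265733  76.43701463] [486.28542806 128.15885915  96.8068632 ] [ -0.15146707 151.44675236]
hub 1443 ((559.8302612304688, 66.18702697753906), 39.64256286621094)
plate ((532.1705322265625, 64.49144744873047), (156.55003356933594, 194.85464477539062), 87.15766906738281)
```

>>> jog_arm --series '[[[-1,-0.3,0,0,0,0],[-1,-0.3,0,0,0,0],[-1,-0.3,0,0,0,0],[-1,-0.3,0,0,0,0],[-1,-0.1,0.3,0,0,0],[-0.7,0,1,0,0,0],[0,0,1,0,0,0],[0,0,1,0,0,0],[0,0,1,0,0,0],[0,0,1,0,0,0],[0,0,1,0,0,0],[0,0,1,0,0,0],[0,0,1,0,0,0],[0,0,1,0,0,0],[0,0,0.6,0,0,0],[0,0,0.3,0,0,0],[0,0,0,0,0,0],[0,0,0,0,0,0]]]'

```text
clock: 3.98
eef_pos: [622.8, 22.2, 109.9]
orientation: [0.707, 0.707, 0.0, 0.0]
wrist_force: [-0.8, 0.4, -0.1]
finger_gap: -0.0
finger_force: 0.0
```

```bash
python3 w.py 3 | head -2
```

```text
3.9833 [622.77497305  22.20844562 109.94449862] -0.00012213434312360563 [-0.76380371  0.36637818 -0.10512245]
cam [622.  99. 245.] [[1.0, -0.0, 0.0], [-0.0, -0.95, 0.3], [0.0, -0.3, -0.95]] 368.218985686323
```

View pics/w3.png

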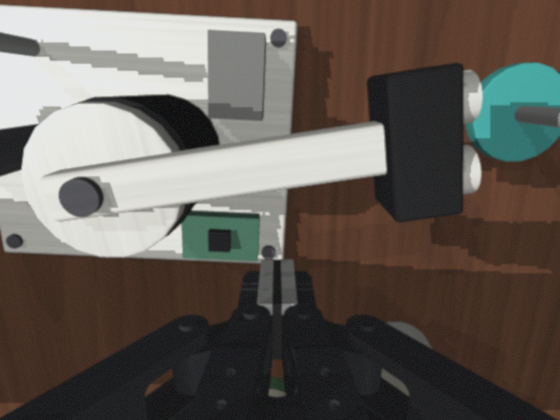

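>>> jog_arm --series '[[[0.5,0,0.15,0,0,0],[0.3,0,0,0,0,0],[0.2,0,0,0,0,0],[0.15,0,0,0,0,0],[0.15,0,0,0,0,0],[0.15,0,0,0,0,0],[0.15,0,0,0,0,0],[0.15,0,0,0,0,0],[0.1,0,0,0,0,0],[0.07,0,0,0,0,0],[0,0,0,0,0,0],[0,0,0,0,0,0]]]'

```text
clock: 5.28
eef_pos: [622.6, 70.8, 105.6]
orientation: [0.707, 0.707, 0.0, -0.0]
wrist_force: [0.1, -0.3, -0.7]
finger_gap: 0.003
finger_force: 0.0
```

```bash
cat > a.py <<'E'
from h import *
import sys
o=robot.get_obs(); f,cx,cy,R,t=K("wrist")
im,d=robot.read_camera("wrist"); cv2.imwrite(f"pics/{sys.argv[1]}.png",im[...,::-1]); P=(cloud("wrist",d)); np.savez(sys.argv[1]+".npz",im=im,P=P)
print(o["clock"],o["eef_pos"].round(1) if hasattr(o["eef_pos"],"round") else o["eef_pos"],o["wrist_force"])
A=np.array([552.9,63.6]); g=P[...,:2]-A; r=np.linalg.norm(g,axis=-1); th=np.arctan2(g[...,1],g[...,0])
s=(P[...,2]>121)&(P[...,2]<129)&(r>100)&(r<142)&(th>-.3)&(th<1.2)
q=P[s][:,:2]; c,wh,an=cv2.minAreaRect(q.astype(np.float32)); an=min((an,an-90,an+90),key=lambda x:abs(x-25))
print("head n",s.sum(),np.round(c,1),np.round(wh,1),"box ang",round(np.radians(an),3),"bearing",round(np.arctan2(c[1]-A[1],c[0]-A[0]),3))
s=(P[...,2]>113.5)&(P[...,2]<120)&(r>40)&(r<104)&(th>-.2)&(th<1.0)
q=P[s][:,:2]; v=cv2.fitLine(q.astype(np.float32),cv2.DIST_HUBER,0,.01,.01).ravel()
print("bar n",s.sum(),"ang",round(float(np.arctan(v[1]/v[0])),3),"offset from axis",round(float(np.cross(v[:2],v[2:]-A)/1),2))
E
python3 a.py a1 2>/dev/null
```

```text
5.2833 [622.6  70.8 105.6] [ 0.12995092 -0.27088424 -0.66289319]
head n 10600 [664.  113.2] [29.3 50.2] box ang 0.421 bearing 0.419
bar n 8765 ang 0.425 offset from axis -0.03
```

>>> jog_arm --series '[[[0.07,0,0,0,0,0],[0.07,0,0,0,0,0],[0.07,0,0,0,0,0],[0.07,0,0,0,0,0],[0.05,0,0,0,0,0],[0.05,0,0,0,0,0],[0.03,0,0,0,0,0],[0.02,0,0,0,0,0],[0,0,0,0,0,0],[0,0,0,0,0,0]]]'

```text
clock: 6.17
eef_pos: [622.5, 81.3, 105.6]
orientation: [0.707, 0.707, 0.0, -0.0]
wrist_force: [-0.6, -1.4, -0.0]
finger_gap: 0.002
finger_force: 0.5
```

```bash
python3 a.py a2 2>/dev/null
```

```text
6.1667 [622.5  81.3 105.6] [-0.59840612 -1.43523874 -0.01176817]
head n 10822 [653.8 127.1] [24.2 50.1] box ang 0.561 bearing 0.562
bar n 8631 ang 0.561 offset from axis 0.46
```

>>> jog_arm --series '[[[0.025,0,0,0,0,0],[0.02,0,0,0,0,0],[0,0,0,0,0,0],[0,0,0,0,0,0],[-0.3,0,0,0,0,0],[-0.8,0,0,0,0,0],[-0.3,0,0,0,0,0],[0,0,0,0,0,0]]]'

```text
clock: 6.88
eef_pos: [622.6, 44.7, 105.6]
orientation: [0.708, 0.706, -0.0, 0.0]
wrist_force: [-0.6, -0.0, 0.9]
finger_gap: -0.003
finger_force: 0.0
```

```bash
python3 a.py a3 2>/dev/null
```

```text
6.8833 [622.6  44.7 105.6] [-0.5902472  -0.03068339  0.88746421]
head n 13152 [654.7 131.1] [28.7 50.2] box ang 0.575 bearing 0.586
bar n 10739 ang 0.612 offset from axis -1.32
```

>>> jog_arm --series '[[[0,0,-1,0,0,0],[0,0,-1,0,0,0],[0,0,-1,0,0,0],[1,0,-1,0,0,0],[1,0,-1,0,0,0],[1,0,-1,0,0,0],[1,0,-1,0,0,0],[0,0,0,0,0,0],[0,0,0,0,0,0]]]'

```text
clock: 7.68
eef_pos: [622.5, 150.1, 281.7]
orientation: [0.706, 0.708, 0.001, 0.0]
wrist_force: [0.3, -1.2, -0.5]
finger_gap: 0.001
finger_force: 0.0
```

```bash
python3 a.py a4 2>/dev/null
python3 - <<'E'
from h import *
from scipy.optimize import least_squares
P=np.load("a4.npz")["P"]; q=P.reshape(-1,3)
q=q[(np.hypot(q[:,0]-755,q[:,1]-195)<22)&(q[:,2]>106)&(q[:,2]<132)]
r=least_squares(lambda c:np.linalg.norm(q-c,axis=1)-18,[755,195,110],loss="soft_l1"); b=r.x
print(len(q),b,np.arctan2(b[1]-63.6,b[0]-552.9))
s=(P[...,2]>6)&(P[...,2]<14)&(P[...,0]>420)&(P[...,0]<660)&(P[...,1]>-40)&(P[...,1]<160); print("plate",cv2.minAreaRect(P[s][:,:2].astype(np.float32)))
E
```

```text
7.6833 [622.5 150.1 281.7] [ 0.33190342 -1.16506793 -0.54341774]
head n 1612 [652.2 126.5] [24. 50.] box ang 0.575 bearing 0.565
bar n 1396 ang 0.566 offset from axis 0.19
1649 [754.38799871 192.31855448 108.79840782] 0.5684896930336477
plate ((531.054443359375, 62.3608512878418), (156.43844604492188, 195.3763427734375), 87.12620544433594)
```

>>> jog_arm --series '[[[-0.5,-1,0,0,0,0],[-0.5,-1,0,0,0,0],[-0.5,-1,0,0,0,0],[-0.5,-1,0,0,0,0],[-0.5,-1,0,0,0,0],[-0.5,-1,0,0,0,0],[-0.5,-1,0,0,0,0],[-0.5,-1,0,0,0,0],[-0.2,-0.5,0.5,0,0,0],[0,0,1,0,0,0],[0,0,1,0,0,0],[0,0,1,0,0,0],[0,0,1,0,0,0],[0,0,1,0,0,0],[0,0,0,0,0,0],[0,0,0,0,0,0]]]'

```text
clock: 9.07
eef_pos: [409.0, 41.7, 142.4]
orientation: [0.707, 0.707, -0.001, -0.001]
wrist_force: [-0.4, 0.3, 0.7]
finger_gap: 0.002
finger_force: 0.0
```

```bash
cat > l.py <<'E'
from h import *
import sys
o=robot.get_obs(); K("wrist"); f,cx,cy,R,t=K("wrist")
im,d=robot.read_camera("wrist"); cv2.imwrite(f"pics/{sys.argv[1]}.png",im[...,::-1]); P=cloud("wrist",d); np.savez(sys.argv[1]+".npz",im=im,P=P)
print(o["clock"],np.round(o["eef_pos"],1),np.round(o["orientation"],3),np.round(o["wrist_force"],1))
B=np.array([473.2,68.8]); g=P[...,:2]-B; r=np.hypot(g[...,0],g[...,1]); ph=np.arctan2(g[...,1],-g[...,0])
s=(P[...,2]>86)&(P[...,2]<93)&(r>25)&(r<84)&(ph>-.2)&(ph<1.7); q=P[s]
if len(q)>20:
    print("lever n",s.sum(),"phi",np.median(ph[s]).round(3),"joint",(np.median(ph[s])-.05).round(3),"tip",q[np.argmax(r[s])].round(1))
E
python3 l.py l1
```

```text
9.0667 [409.   41.7 142.4] [ 0.707  0.707 -0.001 -0.001] [-0.4  0.3  0.7]
lever n 3229 phi 0.344 joint 0.294 tip [396.7  96.4  90.8]
```

View pics/l1.png

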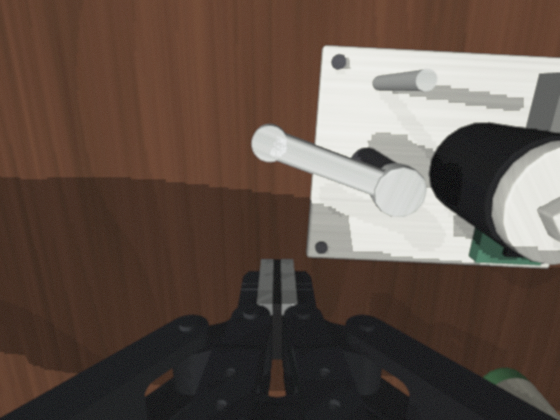

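>>> jog_arm --series '[[[0,0,1,0,0,0],[0,0,1,0,0,0],[0,0.2,0.25,0,0,0],[0.3,0,0,0,0,0],[0.3,0,0,0,0,0],[0.2,0,0,0,0,0],[0.2,0,0,0,0,0],[0.2,0,0,0,0,0],[0.2,0.02,0,0,0,0],[0.2,0.06,0,0,0,0],[0,0,0,0,0,0]]]'

```text
clock: 10.03
eef_pos: [417.3, 83.4, 87.0]
orientation: [0.707, 0.707, 0.0, 0.0]
wrist_force: [-0.3, -0.6, -0.8]
finger_gap: -0.001
finger_force: 0.2
```

```bash
python3 l.py l2
```

```text
10.0333 [417.3  83.4  87. ] [0.707 0.707 0.    0.   ] [-0.3 -0.6 -0.8]
lever n 5833 phi 0.586 joint 0.536 tip [406.4 115.8  91.3]
```

>>> jog_arm --series '[[[0.17,0.06,0,0,0,0],[0.17,0.06,0,0,0,0],[0.17,0.07,0,0,0,0],[0.16,0.08,0,0,0,0],[0.15,0.11,0,0,0,0],[0.14,0.13,0,0,0,0],[0.13,0.14,0,0,0,0],[0.12,0.15,0,0,0,0],[0.08,0.1,0,0,0,0],[0.05,0.1,0,0,0,0],[0,0,0,0,0,0]]]'

```text
clock: 11.0
eef_pos: [442.5, 116.2, 86.8]
orientation: [0.707, 0.707, 0.0, 0.0]
wrist_force: [0.4, 0.4, 0.6]
finger_gap: 0.001
finger_force: 0.2
```

```bash
python3 l.py l3
```

```text
11.0 [442.5 116.2  86.8] [0.707 0.707 0.    0.   ] [0.4 0.4 0.6]
lever n 4608 phi 1.347 joint 1.297 tip [456.7 148.   87.4]
```

>>> jog_arm --series '[[[0.02,0.06,0,0,0,0],[0.02,0.06,0,0,0,0],[0,0.05,0,0,0,0],[0,0.04,0,0,0,0],[0,0,0,0,0,0]]]'

```text
clock: 11.47
eef_pos: [447.0, 117.0, 86.7]
orientation: [0.707, 0.707, -0.0, -0.0]
wrist_force: [-2.4, 1.4, 0.9]
finger_gap: 0.002
finger_force: 1.4
```

```bash
python3 l.py l4
```

```text
11.4667 [447.  117.   86.7] [ 0.707  0.707 -0.    -0.   ] [-2.4  1.4  0.9]
lever n 4453 phi 1.429 joint 1.379 tip [463.8 149.1  90.1]
```

>>> jog_arm --series '[[[0,0.04,0,0,0,0],[0,0.04,0,0,0,0],[0,0.03,0,0,0,0],[0,0,0,0,0,0]]]'

```text
clock: 11.85
eef_pos: [447.9, 117.0, 86.4]
orientation: [0.707, 0.707, -0.002, -0.001]
wrist_force: [-14.8, 4.1, 5.3]
finger_gap: -0.002
finger_force: 7.5
```

```bash
python3 l.py l5
```

```text
11.85 [447.9 117.   86.4] [ 0.707  0.707 -0.002 -0.001] [-14.8   4.1   5.3]
lever n 4359 phi 1.434 joint 1.384 tip [461.9 148.8  91.2]
```

>>> jog_arm --series '[[[0,-0.2,0,0,0,0],[0,-0.5,0,0,0,0],[0,-0.4,0,0,0,0],[0,0,-0.5,0,0,0],[0,0,-1,0,0,0],[0,0,-1,0,0,0],[0,0,-1,0,0,0],[0,0,-1,0,0,0],[0,0,-1,0,0,0],[0,0.5,-1,0,0,0],[0,1,-1,0,0,0],[0.3,1,-1,0,0,0],[0.3,1,-1,0,0,0],[0.3,1,0,0,0,0],[0.3,1,0,0,0,0],[0,1,0,0,0,0],[0,1,0,0,0,0],[0,0,0,0,0,0],[0,0,0,0,0,0],[0,0,0,0,0,0]]]'

```text
clock: 13.57
eef_pos: [609.5, 146.8, 324.1]
orientation: [0.707, 0.707, -0.0, -0.0]
wrist_force: [-0.1, -1.0, -0.0]
finger_gap: -0.002
finger_force: 0.0
```

```bash
python3 l.py l6; python3 a.py a6 2>/dev/null
python3 - <<'E'
from h import *
from scipy.optimize import least_squares
P=np.load("a6.npz")["P"]; q=P.reshape(-1,3)
q=q[(np.hypot(q[:,0]-755,q[:,1]-195)<22)&(q[:,2]>106)&(q[:,2]<132)]
b=least_squares(lambda c:np.linalg.norm(q-c,axis=1)-18,[755,195,110],loss="soft_l1").x
print(len(q),b,np.arctan2(b[1]-63.6,b[0]-552.9))
E
```

```text
13.5667 [609.5 146.8 324.1] [ 0.707  0.707 -0.    -0.   ] [-0.1 -1.  -0. ]
lever n 764 phi 1.447 joint 1.397 tip [463.2 148.8  87.7]
13.6167 [609.4 146.9 324.4] [-0.10173579 -1.21633603  0.74922405]
head n 1303 [655.9 130.7] [31.7 50.3] box ang 0.569 bearing 0.577
bar n 1150 ang 0.576 offset from axis 1.06
1291 [754.8754448  194.67611478 110.58446145] 0.5756511869349705
```

View pics/a6.png

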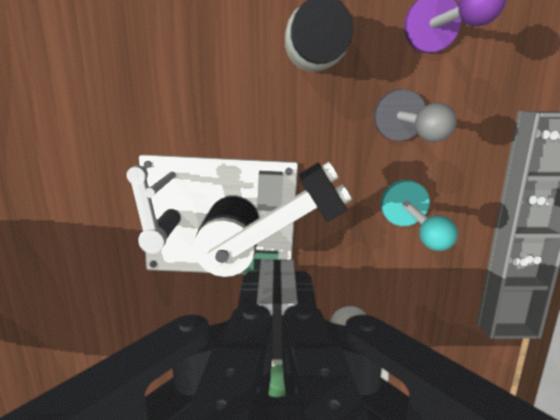

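The lever (tip at 136,174) rests against the pin, and the bar from the screw (222,257) through the head (323,192) lines up with the grey ball (436,122). Both the measured arm angle and the bearing to the ball are about 0.576 rad.

```bash
python3 -c "
from plant import robot
print(robot.sign_off())"
```

```text
the job is handed in; nothing more can be done
None
```

The sensor points at the middle of the grey ball (arm and ball bearing both about 0.576 rad by camera), the lock lever rests on its stop pin at about 1.40 rad, the finger is clear, and I handed the job in at about 14 s.

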